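# Hook the slide tray out from under the instrument riser

## Robot

A 6-joint arm with a two-finger parallel gripper is mounted at the origin on the work surface. World frame = base frame: x ahead of the robot, y to its left, z up, the work surface at z = 0. Lengths are in m, angles in rad, forces in N, time in s.
With the tool pointing down it reaches from about 0.35 to 0.85 m from the base axis. Payload 8.1 kg.
Tool frame: the origin (TCP) lies on the mounting face of the last link; the fingertips stand 173 mm ahead of it and the grasp point (between the pads) lies 155 mm ahead of it; z points along the fingers, y is the line along which they close (so a half turn about z gives the same grasp; the last joint's range is limited). The gripper opens to 85 mm and grips with 20 to 120 N. Pads are 22 mm wide; open, the fingers measure 114 mm over their backs; the gripper's body (76 mm by 85 mm) begins 54 mm behind the grasp point. The pads swing forward as they close: fully open they stand 13 mm farther back than shut.
Start: joints at [-1.194, 0.13, 1.488, -0, 1.523, -0.085], TCP at [0.267, -0.537, 0.405] pointing down, gripper open.
Joint ranges: [-2.96, 2.96], [-0.89, 2.26], [0.02, 2.5], [-1.34, 4.48], [0, 2.73], [-2.66, 2.66]. Speed limits (rad/s): [2.39, 2.39, 2.79, 3.14, 3.14, 3.14].

## Interface

Orientations are given as [roll, pitch, yaw] about the fixed x, y, z axes, in that order (R = Rz(yaw) Ry(pitch) Rx(roll)).
In Python, from bench import telemetry, optics, ticket gives the robot as it stands. The module is installed in compiled form; this text tells all that it offers.
- The arm moves only by the tool apply_moves, never from a script. Its arguments are lists of equal length, an entry for each row: "gripper": the gripper command: -1 is shut, 1 is fully open, values between are in proportion; "delta_pos": the shift along the tool's x, y, z in m, a list of three; "turn": the turn, a rotation vector about the tool's x, y, z in degrees, a list of three. A call has 1 to 5 rows; each row is the pose to reach, as a shift and turn from the pose commanded when the call began, along the tool's axes at that moment; what a row does not reach only later rows make up. A row lasts 1/10 s, in which the tool goes at most 50 mm and 8.59 degrees, less where a joint would pass 70% of its speed; a pose out of reach is approached as far as the arm can. A call with a gripper value outside its range is refused whole. The fingers move at their own pace and stop on an object; the grip force is fixed at half the most. Time passes only in rows, so rows that repeat a pose let the fingers close. It gives the time, the measured TCP pose, the force, the opening and the grip force at its end, in the units of the state.
- telemetry.state(): the state, without advancing time (a new reading comes with each control period).
- optics.camera(name): name is "scene" or "top" or "wrist"; returns a dict with "image" (384x512x3 uint8, red, green, blue), "fx", "fy", "cx", "cy" (pixels), "pose" (4x4, takes a point from camera to world coordinates). Camera axes: x right, y down, z forward; pixel columns grow to the right and rows downward; lengths in m; the calibration is good to about 2 mm. A picture is of the moment at which its call begins. There is no depth.
- ticket.finish_job(): hands the job in; it is judged then, once.
The state is a dict: "time_s": time; "q": joint angles; "qvel": joint speeds; "effort": joint torques, N m; "eef_pos": TCP position; "orientation": TCP orientation; "contact_force": force on the tool from outside, world axes, zero at the start; "wrist_torque": the same for the moment, N m; "grip_width": finger opening in m; "grasp_force": force on a finger pad.
Only numpy, scipy, OpenCV 4.12 (cv2) and the standard library are available. Lean on these libraries where they do the work, as an engineer would, in place of code of your own. Each camera call takes 0.05 s, during which the arm holds its last target. There are 200 camera calls.

## Task

The slide tray has been pushed in too far under the riser, so its steel pull loop is out of sight and out of reach. Take the hooked rod from its rest, reach it under the riser's ledge, feel gently for the loop, drop the hook into it and draw the tray out all the way to its stop without forcing or wrenching anything. Then unhook the rod and lay it back on its rest; touch the tray only with the rod, and leave the microscope, flask, measuring cylinder and dishes as they are.

Things in the scene. Friction and masses are not known exactly. Their poses are not given: they have to be found in the camera images.
- riser: Fixed low bench shelf, 170 mm deep (x), 300 mm wide (y); 12 mm board, top at 107 mm, underside at 95 mm over the bench; 12 mm side walls at y = +-144 mm; front and back open. Origin on the bench under the board's centre; x points inward, away from the robot: the ledge's front edge is at x = -85 mm. Place and yaw vary.
- ledge (a point): Middle of the ledge's lower front edge, 95 mm over the bench; axes as the riser's. The rod must not strain against the ledge (under 20 N).
- tray: Grey metal tray on runners under the riser, moves only along riser x. Origin at bench level, middle of the outer face of its front panel (230 mm wide, 6 to 85 mm over the bench); axes as the riser's. At riser x = -15 mm fully in, -115 mm at its stop (fully out); starts 0 to 20 mm out. About 5 N of friction; stays where left. Rod forces on it under 20 N.
- rail_mid (a point): Middle of a rail on the tray's front panel face, 40 mm over the bench; axes as the riser's. The hidden pull loop is clamped somewhere on this rail: its middle lies anywhere from y = -70 to +70 mm from here, is not measured, differs each time and must be found by feel. It is rigid and does not slip along the rail under 20 N. Nothing else stands out from the panel.
- loop_line (a point): Point 30 mm out (-x) from rail_mid, on the line of the loop's outer cross bar. The loop is a level U of 7 mm round steel bar, bar centres 40 mm over the bench: two legs 32 mm apart along y run 30 mm out from the panel, joined by the cross bar. The opening inside is 25 mm wide (y) and 26 mm deep (x), free from above.
- rod: Loose hooked rod, about 160 g. Black handle block 60 mm long (x), 18 wide (y), 26 high (z), centred on the origin; 8 mm round steel shank through it along x from -72 to +154 mm; at x = +150 mm it bends straight down (-z): the hook, an 8 mm round finger ending 28 mm below the shank's axis. Starts hook down on its rest, shank axis 66 mm over the bench.
- rest: Fixed black rest for the rod: base 200 x 70 x 10 mm, two 12 mm thick posts with V notches (37 mm wide at the mouth, tops 80 mm over the bench) at x = -52 and +82 mm, which carry the shank behind and ahead of the handle. Origin on the bench; the rod lies along its x, hook to +x, rod origin 66 mm above this origin. Place and yaw vary.
- rod_tip (a point): The lowest point of the rod's hook finger: at (150, 0, -28) mm in the rod's frame.
- microscope: Black microscope standing on the bench, 335 mm high, base 165 x 120 mm, to the left; origin under its base. Bystander.
- flask: Glass volumetric flask, 82 mm across and 215 mm high, on the bench to the left; origin at the centre of its foot. Bystander.
- cylinder: Clear measuring cylinder, 26 mm across on a 60 mm foot, 193 mm high, on the bench to the right; origin at the centre of its foot. Bystander.
- dishes: Stack of three clear culture dishes, 84 mm across and 41 mm high, on top of the riser; origin at the centre of its underside. Bystander.

How it is judged:
By the outcome, as a careful person would: the job done as asked, in the order asked, and still so for the second after the job is handed in, with the robot touching nothing.
It also fails if it takes over 67 s, if anything falls off the work surface, if the arm or the gripper's body presses on something with over 40 N, if the wrist force passes 120 N, or if a joint passes its speed limit or range.

## Working session

There is one attempt and no reset: what is moved stays moved. The work goes in short steps, Python scripts to look and compute and a tool call to move; the robot and the scene stay as the last step left them, time stands still between calls to the robot, and variables do not carry over. Pictures are saved under pics/ and viewed, at most 10 in all, crops included, and the job is handed in when it is done.

Besides the shell and the picture viewer there is one more tool, called after "Emit:" as name(argument=value, ...) on one line, values as JSON. apply_moves: Moves the arm, as the interface text tells. Its arguments: {"type":"object","properties":{"gripper":{"type":"array"},"delta_pos":{"type":"array"},"turn":{"type":"array"}},"required":["gripper","delta_pos","turn"]}

```bash
mkdir -p pics
python3 - <<'E'
from bench import telemetry, optics
import cv2,numpy as np
s=telemetry.state(); print(s)
ims=[]
for n in ("scene","top"):
    c=optics.camera(n); print(n,c["fx"],c["cx"],c["cy"],np.round(c["pose"],4).tolist())
    cv2.imwrite(f"pics/{n}0.png",c["image"][:,:,::-1])
    np.savez(f"pics/{n}0.npz",**c)
E
```

```text
{'time_s': 0.0, 'q': array([-1.19440980e+00,  1.31150608e-01,  1.48927244e+00, -2.31494791e-05,
        1.52299933e+00, -8.53693140e-02]), 'qvel': array([-0.0014969 , -0.00068845, -0.00113977, -0.00025655, -0.00057665,
        0.00071182]), 'effort': array([-2.65767732e-03, -5.69401753e+01, -5.00562394e+01, -5.55778570e-04,
        1.47887907e-02, -1.91029017e-05]), 'eef_pos': array([ 0.26726038, -0.5369328 ,  0.4036542 ]), 'orientation': array([-3.13976762e+00, -1.32976252e-04,  4.61756845e-01]), 'contact_force': array([ 0.58947795, -0.74818097,  0.4253751 ]), 'wrist_torque': array([-0.02797599, -0.02013582, -0.00557704]), 'grasp_force': 0.0, 'grip_width': 0.08553297089604295}
scene 426.5977337503974 258.4815329423524 193.0982526582267 [[0.5044, 0.6662, -0.5494, 1.2699], [0.8633, -0.3758, 0.337, -0.3489], [0.0181, -0.6442, -0.7646, 1.0346], [0.0, 0.0, 0.0, 1.0]]
top 411.87641559073666 252.66785864585623 198.92145663654617 [[0.0107, -0.9805, 0.1961, 0.3865], [-0.9998, -0.007, 0.0199, 0.0413], [-0.0181, -0.1962, -0.9804, 1.1384], [0.0, 0.0, 0.0, 1.0]]
```

View pics/scene0.png

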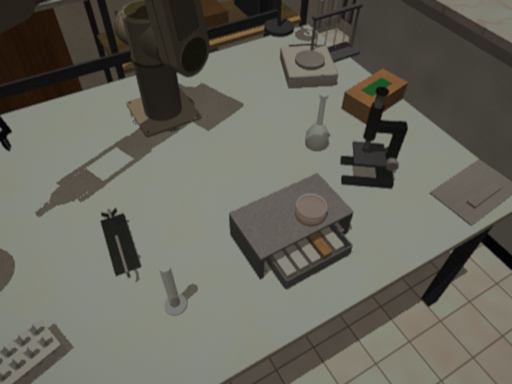

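View pics/top0.png

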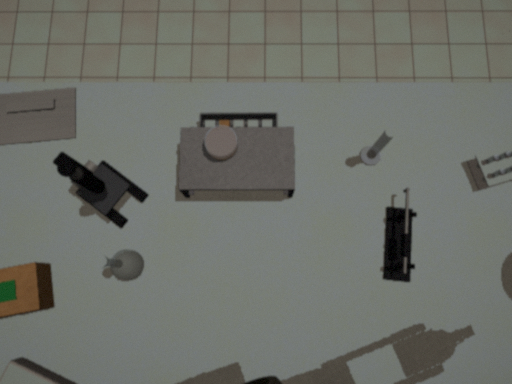

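The scene view shows the riser at (290,220), the rest with rod at (120,243), the cylinder at (175,300), and the flask and microscope on the far side. In the top view the riser board spans about (180,128)–(294,190), and the rest with rod is at about (398,243) with the hook end up at (406,190).

```bash
cat > h.py <<'E'
import numpy as np,cv2
def load(n): return dict(np.load(f"pics/{n}.npz"))
def ray(c,u,v):
    d=c["pose"][:3,:3]@np.array([(u-c["cx"])/c["fx"],(v-c["cy"])/c["fy"],1]); return c["pose"][:3,3],d
def onplane(c,u,v,z):
    o,d=ray(c,u,v); return o+d*(z-o[2])/d[2]
def tri(c1,p1,c2,p2):
    A=np.zeros((3,3));b=np.zeros(3)
    for c,p in((c1,p1),(c2,p2)):
        o,d=ray(c,*p); d=d/np.linalg.norm(d); M=np.eye(3)-np.outer(d,d); A+=M;b+=M@o
    return np.linalg.solve(A,b)
def proj(c,P):
    p=c["pose"][:3,:3].T@(np.array(P)-c["pose"][:3,3]); return c["fx"]*p[0]/p[2]+c["cx"],c["fy"]*p[1]/p[2]+c["cy"]
E
python3 - <<'E'
from h import *
t=load("top0");s=load("scene0")
f=lambda im,x,y,w,h,k:cv2.resize(im[y:y+h,x:x+w,::-1],None,fx=k,fy=k,interpolation=cv2.INTER_CUBIC)
a=f(t["image"],370,180,60,110,5); b=f(s["image"],90,200,60,110,5)
c=np.hstack([a,b]).astype(float); c=np.clip(c*1.8,0,255).astype(np.uint8); cv2.imwrite("pics/m1.png",c)
g=t["image"].astype(int).mean(2)
roi=np.zeros(g.shape,bool); roi[120:200,170:302]=1
hsv=cv2.cvtColor(t["image"],cv2.COLOR_RGB2HSV)
print(t["image"][160,260],t["image"][160,310],t["image"][196,260],t["image"][193,182])
for z,pts in ((.107,[(180,128),(294,127),(294,190),(180,190)]),): 
    for p in pts: print(p,onplane(t,*p,z).round(4))
print(onplane(t,398,243,.0),onplane(t,406,190,.06))
E
```

```text
[93 89 84] [121 128 121] [82 78 70] [48 46 40]
(180, 128) [0.7834 0.2572 0.107 ]
(294, 127) [ 0.7873 -0.0449  0.107 ]
(294, 190) [ 0.6168 -0.0434  0.107 ]
(180, 190) [0.6148 0.2495 0.107 ]
[ 0.49370947 -0.33555907  0.        ] [ 0.62929431 -0.34506234  0.06      ]
```

View pics/m1.png

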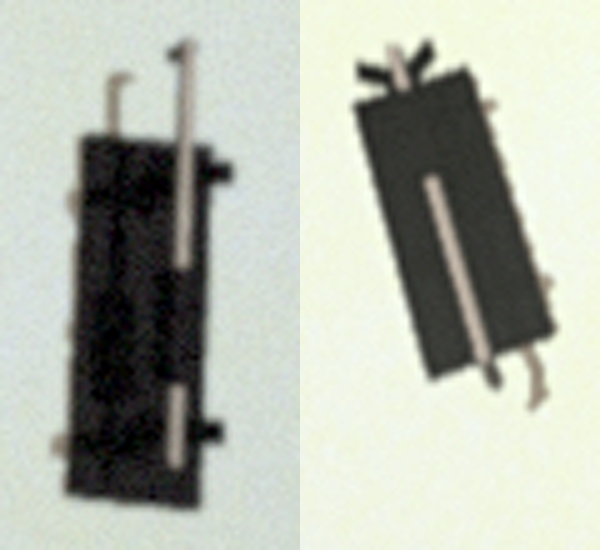

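The mosaic's left half (top view) shows the shank from its hook end at px (407.4,188.4) to its rear at (405.4,273.6). The right half (scene view) shows the same ends at (126.8,271.6) and (109,209.4).

Run:
```python
from h import *
t=load("top0");s=load("scene0")
F=tri(t,(407.4,188.6),s,(126.8,271.8));R=tri(t,(405.3,273.4),s,(109,209.6))
print("front",F,"rear",R,"len",np.linalg.norm(F-R),"yaw",np.arctan2(*(F-R)[[1,0]]))
u=(F-R)/np.linalg.norm(F-R); print("origin",R+u*.072,F-u*.154)
g=cv2.GaussianBlur(cv2.cvtColor(t["image"],cv2.COLOR_RGB2GRAY),(3,3),0).astype(float)
def fit(P): 
    P=np.array(P,np.float32); l=cv2.fitLine(P,cv2.DIST_HUBER,0,.01,.01).ravel(); return l
# right, left edges (column gradient) and front edge: board vs front face
def sub(d,i):
    a,b,c=d[i-1:i+2]; return i+.5*(a-c)/(a-2*b+c)
out={}
for nm,lo,hi in(("right",286,302),("left",172,188)):
    P=[]
    for v in range(136,182):
        d=np.abs(np.gradient(g[v]))[lo:hi]; i=np.argmax(d[1:-1])+1; P.append((lo+sub(d,i),v))
    out[nm]=P
for nm,lo,hi in(("front",184,195),("back",121,133)):
    P=[]
    for u_ in range(196,284,2):
        d=np.abs(np.gradient(g[:,u_]))[lo:hi]; i=np.argmax(d[1:-1])+1; P.append((u_,lo+sub(d,i)))
    out[nm]=P
for nm,P in out.items():
    W=np.array([onplane(t,*p,.107)[:2] for p in P],np.float32)
    l=cv2.fitLine(W,cv2.DIST_HUBER,0,.001,.001).ravel()
    r=(W-l[2:])@np.array([-l[1],l[0]]); print(nm,l.round(4),"yaw",np.degrees(np.arctan2(l[1],l[0])).round(2),"res",r.std().round(4))
print(g[180:202,240].round())
```

```text
front [ 0.63280389 -0.34791942  0.06199161] rear [ 0.41139717 -0.32681419  0.06089896] len 0.2224130399646982 yaw -0.09503620721540018
origin [ 0.4830714  -0.33364642  0.06125267] [ 0.47950067 -0.33330604  0.06123505]
right [ 0.9999  0.0104  0.6947 -0.0451] yaw 0.59 res 0.0008
left [1.     0.0043 0.7042 0.2626] yaw 0.25 res 0.0024
front [ 0.0086 -1.      0.6207  0.1075] yaw -89.51 res 0.0003
back [0.0012 1.     0.7895 0.1097] yaw 89.93 res 0.0038
[ 89.  90.  91.  90.  89.  90.  91.  89.  82.  73.  70.  74.  76.  76.
  75.  76.  76.  76.  76.  78.  87. 104.]
```

Emit:
apply_moves(gripper=[1,1,1,1,1], delta_pos=[[0.045,-0.014,0.008],[0.09,-0.028,0.016],[0.135,-0.042,0.024],[0.18,-0.056,0.032],[0.225,-0.07,0.04]], turn=[[0,0,6.5],[0,0,13],[0,0,19.5],[0,0,26],[0,0,31.9]])

```text
time_s: 0.6
eef_pos: [0.4385, -0.3727, 0.364]
orientation: [-3.141, 0.0, -0.1]
contact_force: [0.4, -0.7, 0.7]
grip_width: 0.0852
grasp_force: 0.0
```

```bash
cat >> h.py <<'E'
from scipy.spatial.transform import Rotation as Ro
def todelta(st,P,yaw):
    R=Ro.from_euler('xyz',st["orientation"]); T=Ro.from_euler('xyz',[np.pi,0,yaw])
    return "delta",R.inv().apply(np.array(P)-st["eef_pos"]).round(4),"turn",np.degrees((R.inv()*T).as_rotvec()).round(2)
E
python3 - <<'E'
from h import *
from bench import telemetry
s=telemetry.state();print(s["time_s"],s["eef_pos"],s["orientation"],todelta(s,[.481,-.3335,.354],-.095))
E
```

```text
0.6 [ 0.4385214 -0.3726667  0.3639802] [-3.14121917e+00  4.33579942e-04 -9.99136044e-02] ('delta', array([ 0.0384, -0.0432,  0.01  ]), 'turn', array([-0.02,  0.02, -0.28]))
```

Emit:
apply_moves(gripper=[1,1,1], delta_pos=[[0.019,-0.022,0.005],[0.038,-0.043,0.01],[0.038,-0.043,0.01]], turn=[[0,0,0],[0,0,0.3],[0,0,0.3]])

```text
time_s: 0.9
eef_pos: [0.4813, -0.3322, 0.3532]
orientation: [-3.139, 0.001, -0.097]
contact_force: [-0.8, -0.5, 0.4]
grip_width: 0.0856
grasp_force: 0.0
```

Run:
```python
from h import *
from bench import telemetry,optics
s=telemetry.state();print(s["time_s"],s["eef_pos"],s["orientation"])
c=optics.camera("wrist");np.savez("pics/w1.npz",**c)
print(c["fx"],c["pose"].round(4).tolist())
for P in ([.481,-.3335,.066],[.630,-.3477,.066],[.409,-.3267,.066]): print(proj(c,P))
im=cv2.convertScaleAbs(c["image"][:,:,::-1],alpha=1.6); cv2.imwrite("pics/w1.png",im)
```

```text
0.9 [ 0.48129083 -0.33220355  0.3531779 ] [-3.13933835e+00  1.26558606e-03 -9.66288925e-02]
292.5238955650583 [[-0.0968, -0.9554, -0.2789, 0.553], [-0.9953, 0.0923, 0.0294, -0.3406], [-0.0024, 0.2805, -0.9599, 0.3213], [0.0, 0.0, 0.0, 1.0]]
(np.float64(250.85268958511222), np.float64(193.82998509876896))
(np.float64(250.5719268765055), np.float64(5.234903845622853))
(np.float64(251.021725623745), np.float64(265.0921413277272))
```

View pics/w1.png

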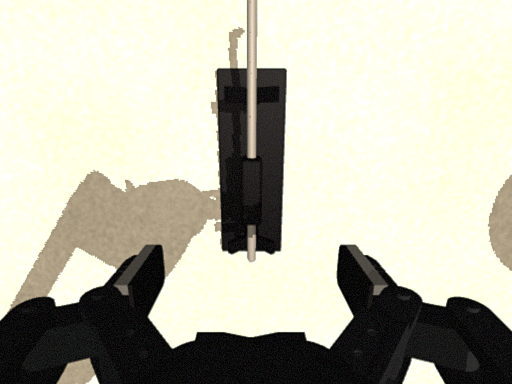

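The rod lies at column 252 with its rear end at row 262, and the handle spans rows 157–224. My prediction was within about 1 px.

Run:
```python
from h import *
from bench import telemetry
c=load("w1");t=load("top0")
g=cv2.cvtColor(c["image"],cv2.COLOR_RGB2GRAY).astype(int)
for v in (20,60,100,140,235,250):
    m=np.where(g[v,235:270]>60 if v>70 and v<235 else g[v,235:270]<1)[0]
    print(v,(m+235).tolist() if len(m) else g[v,240:264].tolist())
print("handle front/back",onplane(c,252,157.5,.079),onplane(c,252,224,.079),"rear",onplane(c,251.5,262,.066),"far",onplane(c,252,20,.066))
print("rear tri",tri(c,(251.5,261.5),t,(405.3,273.4)))
s=telemetry.state();print(todelta(s,[.481,-.3335,.221],-.095))
```

```text
20 [161, 161, 162, 160, 163, 162, 149, 75, 89, 105, 121, 135, 134, 125, 113, 100, 98, 138, 163, 163, 161, 161, 161, 161]
60 [163, 161, 161, 161, 161, 165, 151, 74, 88, 107, 121, 137, 135, 127, 113, 96, 105, 162, 165, 162, 160, 161, 160, 162]
100 [248, 249, 250, 251, 252, 253, 254, 255]
140 [248, 249, 250, 251, 252, 253, 254, 255]
235 [244, 245, 257]
250 [236, 266, 268]
handle front/back [ 0.515798  -0.3378312  0.079    ] [ 0.45686362 -0.33219487  0.079     ] rear [ 0.4123067  -0.32748702  0.066     ] far [ 0.61995116 -0.34783443  0.066     ]
rear tri [ 0.41080506 -0.32798266  0.06322704]
('delta', array([0.0009, 0.    , 0.1326]), 'turn', array([-0.07,  0.09, -0.13]))
```

Emit:
apply_moves(gripper=[1,1,1,1,1], delta_pos=[[0.003,0.002,0.035],[0.003,0.002,0.07],[0.003,0.002,0.105],[0.003,0.002,0.132],[0.003,0.002,0.132]], turn=[[0,0,0],[0,0,0],[0,0,0],[0,0,0],[0,0,0]])

```text
time_s: 1.45
eef_pos: [0.4796, -0.3367, 0.2178]
orientation: [-3.137, 0.008, -0.101]
contact_force: [-0.4, 0.3, 0.9]
grip_width: 0.0854
grasp_force: 0.0
```

Emit:
apply_moves(gripper=[-0.3,-0.5,-1,-1,-1], delta_pos=[[0,0,0],[0,0,0],[0,0,0],[0,0,0],[0,0,0]], turn=[[0,0,0],[0,0,0],[0,0,0],[0,0,0],[0,0,0]])

```text
time_s: 1.95
eef_pos: [0.4836, -0.3342, 0.225]
orientation: [-3.134, -0.001, -0.1]
contact_force: [2.1, 23.7, 14.6]
grip_width: 0.017
grasp_force: 60.1
```

Emit:
apply_moves(gripper=[-1,-1,-1,-1,-1], delta_pos=[[0,0,0],[0,0,0],[0,0,0],[0,0,0],[0,0,0]], turn=[[0,0,0],[0,0,0],[0,0,0],[0,0,0],[0,0,0]])

```text
time_s: 2.45
eef_pos: [0.4839, -0.334, 0.225]
orientation: [-3.135, -0.001, -0.098]
contact_force: [-1.1, 25.9, 19.7]
grip_width: 0.0168
grasp_force: 60.8
```

Emit:
apply_moves(gripper=[-1,-1,-1,-1,-1], delta_pos=[[0,-0.001,-0.004],[0,-0.001,-0.015],[0,-0.001,-0.035],[0,-0.001,-0.07],[0,-0.001,-0.07]], turn=[[0,0,0],[0,0,0],[0,0,0],[0,0,0],[0,0,0]])

```text
time_s: 2.95
eef_pos: [0.4839, -0.338, 0.2995]
orientation: [3.136, -0.008, -0.1]
contact_force: [2.0, -0.6, 0.4]
grip_width: 0.0168
grasp_force: 58.8
```

Run:
```python
from h import *
from bench import telemetry,optics
s=telemetry.state();print(s["time_s"],s["eef_pos"],s["orientation"],s["contact_force"],s["wrist_torque"])
c=optics.camera("wrist");np.savez("pics/w2.npz",**c)
im=cv2.convertScaleAbs(c["image"][:,:,::-1],alpha=1.6); cv2.imwrite("pics/w2.png",im)
R=Ro.from_euler('xyz',s["orientation"])
for p in ([0,0,.155],[.15,0,.155],[.15,0,.183],[-.03,0,.142]): print(p,proj(c,s["eef_pos"]+R.apply(p)))
```

```text
2.95 [ 0.4839079  -0.33804367  0.29945978] [ 3.13569437 -0.00796999 -0.10048067] [ 1.99628869 -0.60068688  0.35954022] [ 0.00216854 -0.02597222  0.05028912]
[0, 0, 0.155] (np.float64(247.19237648728486), np.float64(269.95471965039104))
[0.15, 0, 0.155] (np.float64(245.70049211708525), np.float64(-134.19008260513422))
[0.15, 0, 0.183] (np.float64(246.70398469151598), np.float64(-80.77132789811233))
[-0.03, 0, 0.142] (np.float64(247.11730484845373), np.float64(342.8077013000044))
```

View pics/w2.png

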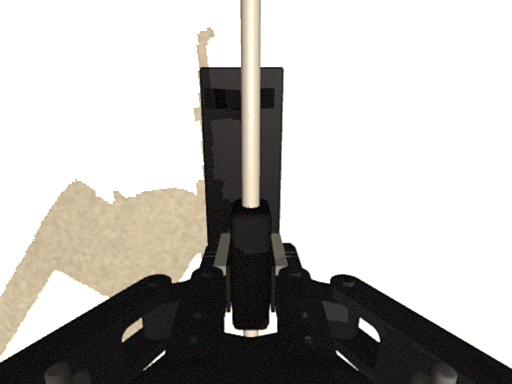

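The rod is held straight along the tool, with the shank at column 251 and the handle between the pads at rows 203–328. Next I move in front of the riser.

Emit:
apply_moves(gripper=[-1,-1,-1,-1,-1], delta_pos=[[-0.02,-0.035,0],[-0.035,-0.08,0],[-0.05,-0.125,0],[-0.06,-0.17,0],[-0.065,-0.215,0]], turn=[[0,0,-1],[0,0,-2],[0,0,-4],[0,0,-5],[0,0,-6.1]])

```text
time_s: 3.5
eef_pos: [0.4379, -0.1145, 0.2919]
orientation: [-3.141, 0.001, 0.006]
contact_force: [0.8, 0.0, -1.3]
grip_width: 0.0171
grasp_force: 58.8
```

Run:
```python
from h import *
from bench import telemetry
s=telemetry.state();print(s["eef_pos"],s["orientation"],todelta(s,[.445,.001,.26],.006))
```

```text
[ 0.43789865 -0.11447877  0.29185351] [-3.14136397e+00  1.23831241e-03  5.81897961e-03] ('delta', array([ 0.0078, -0.1154,  0.0319]), 'turn', array([-0.01,  0.07, -0.01]))
```

Emit:
apply_moves(gripper=[-1,-1,-1,-1,-1], delta_pos=[[0.002,-0.04,0.01],[0.004,-0.08,0.02],[0.008,-0.115,0.03],[0.008,-0.115,0.03],[0.008,-0.115,0.03]], turn=[[0,0,0],[0,0,0],[0,0,0],[0,0,0],[0,0,0]])

```text
time_s: 4.0
eef_pos: [0.4461, -0.0004, 0.262]
orientation: [3.141, 0.002, 0.008]
contact_force: [-0.1, 0.4, -1.3]
grip_width: 0.0171
grasp_force: 59.1
```

Run:
```python
from h import *
from bench import telemetry,optics
s=telemetry.state();print(s["eef_pos"],s["orientation"])
R=Ro.from_euler('xyz',s["orientation"]);ims=[]
for n,(w,h) in (("top",(90,110)),("scene",(110,110))):
    c=optics.camera(n);np.savez(f"pics/{n}1.npz",**c)
    P=s["eef_pos"]+R.apply([.154,0,.155]); u,v=proj(c,P); u0,v0=int(u-w/2),int(v-h/2)
    print(n,(u,v),"crop origin",u0,v0,proj(c,s["eef_pos"]+R.apply([.15,0,.183])))
    ims.append(cv2.resize(c["image"][v0:v0+h,u0:u0+w,::-1],None,fx=4,fy=4,interpolation=cv2.INTER_CUBIC))
cv2.imwrite("pics/m2.png",cv2.convertScaleAbs(np.hstack(ims),alpha=1.8))
```

```text
[ 4.46071881e-01 -3.60958755e-04  2.61988975e-01] [3.14122922e+00 1.51369782e-03 8.40120470e-03]
top (np.float64(276.7067477548058), np.float64(196.3937901178596)) crop origin 231 141 (np.float64(276.3071222507712), np.float64(200.06581367639907))
scene (np.float64(239.64446716370824), np.float64(200.2183335799547)) crop origin 184 145 (np.float64(239.10550103661163), np.float64(205.4552817734477))
```

View pics/m2.png

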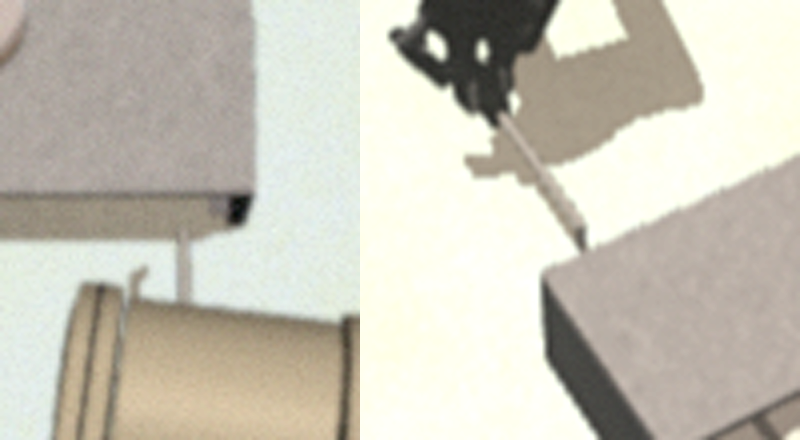

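The top view shows the shank end at px (276.5,198.3), just short of the ledge edge. In the scene view the shank end is at (239.5,202.5) and the hook tip at (240.2,207.5).

Run:
```python
from h import *
t=load("top1");s=load("scene1")
R=Ro.from_euler('xyz',[3.1412,.0015,.0084]);e=np.array([.44607,-.00036,.26199])
print("pred",e+R.apply([.154,0,.155]))
print("tri",tri(t,(276.5,198.3),s,(239.5,202.5)))
# ledge corner compare: right front board corner, and midpoint
tc=(231+253/4,141+191/4); sc=(184+(545-360)/4,145+271/4)
print("corner top",onplane(t,*tc,.107),"tri",tri(t,tc,s,sc))
```

```text
pred [0.59983241 0.00087077 0.10675919]
tri [0.59755952 0.00113703 0.09390726]
corner top [ 0.62009277 -0.04403581  0.107     ] tri [ 0.62197187 -0.04278465  0.10203101]
```

Emit:
apply_moves(gripper=[-1,-1,-1,-1,-1], delta_pos=[[0,0,0.02],[0,0,0.04],[0.02,0,0.04],[0.04,0,0.04],[0.055,0,0.04]], turn=[[0,0,0],[0,0,0],[0,0,0],[0,0,0],[0,0,0]])

```text
time_s: 4.6
eef_pos: [0.5026, -0.0022, 0.223]
orientation: [3.141, -0.001, 0.004]
contact_force: [0.2, -0.7, -1.2]
grip_width: 0.0167
grasp_force: 59.1
```

Emit:
apply_moves(gripper=[-1,-1,-1,-1,-1], delta_pos=[[0.002,0,0],[0.005,0,0],[0.008,0,0],[0.01,0,0],[0.01,0,0]], turn=[[0,0,0],[0,0,0],[0,0,0],[0,0,0],[0,0,0]])

```text
time_s: 5.1
eef_pos: [0.5114, -0.0005, 0.2228]
orientation: [3.142, -0.0, 0.006]
contact_force: [-0.6, 0.5, -1.4]
grip_width: 0.017
grasp_force: 59.1
```

Emit:
apply_moves(gripper=[-1,-1,-1,-1,-1], delta_pos=[[0.002,0,0],[0.003,0,0],[0.005,0,0],[0.006,0,0],[0.006,0,0]], turn=[[0,0,0],[0,0,0],[0,0,0],[0,0,0],[0,0,0]])

```text
time_s: 5.6
eef_pos: [0.5177, -0.0004, 0.2227]
orientation: [-3.142, -0.0, 0.006]
contact_force: [0.7, -0.6, -1.2]
grip_width: 0.0172
grasp_force: 59.1
```

Emit:
apply_moves(gripper=[-1,-1,-1,-1,-1], delta_pos=[[0.001,0,0],[0.002,0,0],[0.003,0,0],[0.004,0,0],[0.004,0,0]], turn=[[0,0,0],[0,0,0],[0,0,0],[0,0,0],[0,0,0]])

```text
time_s: 6.1
eef_pos: [0.5216, -0.0004, 0.2227]
orientation: [3.142, -0.0, 0.006]
contact_force: [-0.2, 0.1, -1.3]
grip_width: 0.0171
grasp_force: 59.1
```

Emit:
apply_moves(gripper=[-1,-1,-1,-1,-1], delta_pos=[[0.001,0,0],[0.002,0,0],[0.003,0,0],[0.004,0,0],[0.004,0,0]], turn=[[0,0,0],[0,0,0],[0,0,0],[0,0,0],[0,0,0]])

```text
time_s: 6.6
eef_pos: [0.5256, -0.0004, 0.2227]
orientation: [-3.142, -0.0, 0.006]
contact_force: [-0.0, -0.0, -1.4]
grip_width: 0.0171
grasp_force: 59.1
```

Emit:
apply_moves(gripper=[-1,-1,-1,-1,-1], delta_pos=[[0.001,0,0],[0.002,0,0],[0.003,0,0],[0.004,0,0],[0.004,0,0]], turn=[[0,0,0],[0,0,0],[0,0,0],[0,0,0],[0,0,0]])

```text
time_s: 7.1
eef_pos: [0.5296, -0.0003, 0.2227]
orientation: [-3.142, -0.0, 0.006]
contact_force: [0.1, 0.2, -1.8]
grip_width: 0.0172
grasp_force: 59.1
```

Emit:
apply_moves(gripper=[-1,-1,-1,-1,-1], delta_pos=[[-0.005,0,0],[-0.008,-0.002,0],[-0.008,-0.004,0],[-0.008,-0.007,0],[-0.008,-0.007,0]], turn=[[0,0,0],[0,0,0],[0,0,0],[0,0,0],[0,0,0]])

```text
time_s: 7.6
eef_pos: [0.5215, 0.007, 0.2228]
orientation: [-3.141, -0.0, 0.007]
contact_force: [0.4, 0.1, -1.2]
grip_width: 0.0173
grasp_force: 59.1
```

Emit:
apply_moves(gripper=[-1,-1,-1,-1,-1], delta_pos=[[0,-0.002,0],[0,-0.004,0],[0,-0.006,0],[0,-0.008,0],[0,-0.008,0]], turn=[[0,0,0],[0,0,0],[0,0,0],[0,0,0],[0,0,0]])

```text
time_s: 8.1
eef_pos: [0.5214, 0.0149, 0.2227]
orientation: [-3.142, 0.0, 0.007]
contact_force: [0.0, 0.1, -1.3]
grip_width: 0.0168
grasp_force: 59.1
```

Emit:
apply_moves(gripper=[-1,-1,-1,-1,-1], delta_pos=[[0,-0.002,0],[0,-0.004,0],[0,-0.006,0],[0,-0.008,0],[0,-0.009,0]], turn=[[0,0,0],[0,0,0],[0,0,0],[0,0,0],[0,0,0]])

```text
time_s: 8.6
eef_pos: [0.5213, 0.0238, 0.2227]
orientation: [-3.142, 0.0, 0.006]
contact_force: [-0.3, -0.8, -1.9]
grip_width: 0.0172
grasp_force: 59.1
```

Emit:
apply_moves(gripper=[-1,-1,-1,-1,-1], delta_pos=[[0,-0.002,0],[0,-0.004,0],[0,-0.006,0],[0,-0.008,0],[0,-0.008,0]], turn=[[0,0,0],[0,0,0],[0,0,0],[0,0,0],[0,0,0]])

```text
time_s: 9.1
eef_pos: [0.5213, 0.0319, 0.2227]
orientation: [-3.142, 0.0, 0.007]
contact_force: [0.1, 1.1, -1.8]
grip_width: 0.0169
grasp_force: 59.1
```

Emit:
apply_moves(gripper=[-1,-1,-1,-1,-1], delta_pos=[[0,-0.002,0],[0,-0.004,0],[0,-0.006,0],[0,-0.008,0],[0,-0.008,0]], turn=[[0,0,0],[0,0,0],[0,0,0],[0,0,0],[0,0,0]])

```text
time_s: 9.6
eef_pos: [0.5212, 0.0399, 0.2227]
orientation: [-3.141, -0.0, 0.007]
contact_force: [-1.1, 0.1, -2.1]
grip_width: 0.017
grasp_force: 59.1
```

Emit:
apply_moves(gripper=[-1,-1,-1,-1,-1], delta_pos=[[0,-0.002,0],[0,-0.004,0],[0,-0.006,0],[0,-0.008,0],[0,-0.008,0]], turn=[[0,0,0],[0,0,0],[0,0,0],[0,0,0],[0,0,0]])

```text
time_s: 10.1
eef_pos: [0.5212, 0.0468, 0.2226]
orientation: [3.14, 0.0, 0.005]
contact_force: [-1.1, -8.4, -2.0]
grip_width: 0.0174
grasp_force: 61.0
```

Contact: 8 N sideways. I'll ease off to bracket where it begins.

Emit:
apply_moves(gripper=[-1,-1,-1], delta_pos=[[0,0.002,0],[0,0.003,0],[0,0.003,0]], turn=[[0,0,0],[0,0,0],[0,0,0]])

```text
time_s: 10.4
eef_pos: [0.5212, 0.0443, 0.2227]
orientation: [3.141, 0.0, 0.006]
contact_force: [-0.3, -2.7, -1.2]
grip_width: 0.0174
grasp_force: 59.4
```

Emit:
apply_moves(gripper=[-1,-1,-1], delta_pos=[[0,0.001,0],[0,0.002,0],[0,0.002,0]], turn=[[0,0,0],[0,0,0],[0,0,0]])

```text
time_s: 10.7
eef_pos: [0.5212, 0.0428, 0.2227]
orientation: [-3.141, -0.0, 0.007]
contact_force: [-0.5, -0.7, -1.1]
grip_width: 0.0173
grasp_force: 59.2
```

Emit:
apply_moves(gripper=[-1,-1,-1,-1,-1], delta_pos=[[0,0.002,-0.005],[0,0.002,-0.01],[0,0.002,-0.018],[0.001,0.002,-0.018],[0.002,-0.001,-0.018]], turn=[[0,0,0],[0,0,0],[0,0,0],[0,0,0],[0,0,0]])

```text
time_s: 11.2
eef_pos: [0.5236, 0.0436, 0.2414]
orientation: [3.142, -0.001, 0.006]
contact_force: [-0.9, -1.0, -1.5]
grip_width: 0.0171
grasp_force: 59.1
```

Emit:
apply_moves(gripper=[-1,-1,-1,-1,-1], delta_pos=[[0.002,-0.005,0],[0.002,-0.011,0],[0.002,-0.017,0],[0.002,-0.023,0],[0.002,-0.023,0]], turn=[[0,0,0],[0,0,0],[0,0,0],[0,0,0],[0,0,0]])

```text
time_s: 11.7
eef_pos: [0.525, 0.0676, 0.2405]
orientation: [-3.141, 0.0, 0.007]
contact_force: [-0.7, -0.8, -1.6]
grip_width: 0.017
grasp_force: 59.2
```

Clear above the loop. Now I lower gently, checking for vertical contact.

Emit:
apply_moves(gripper=[-1,-1,-1,-1,-1], delta_pos=[[0,0,0.003],[0,0,0.006],[0,0,0.009],[0,0,0.011],[0,0,0.011]], turn=[[0,0,0],[0,0,0],[0,0,0],[0,0,0],[0,0,0]])

```text
time_s: 12.2
eef_pos: [0.5248, 0.0665, 0.2291]
orientation: [3.142, 0.001, 0.006]
contact_force: [0.1, -0.3, -0.9]
grip_width: 0.0172
grasp_force: 59.2
```

Emit:
apply_moves(gripper=[-1,-1,-1,-1,-1], delta_pos=[[0,0,0.001],[0,0,0.002],[0,0,0.003],[0,0,0.004],[0,0,0.004]], turn=[[0,0,0],[0,0,0],[0,0,0],[0,0,0],[0,0,0]])

```text
time_s: 12.7
eef_pos: [0.525, 0.0667, 0.2255]
orientation: [3.142, 0.0, 0.006]
contact_force: [-0.1, 0.3, -1.6]
grip_width: 0.017
grasp_force: 59.2
```

Emit:
apply_moves(gripper=[-1,-1,-1,-1,-1], delta_pos=[[0,0,0.002],[0,0,0.004],[0,0,0.006],[0,0,0.007],[0,0,0.007]], turn=[[0,0,0],[0,0,0],[0,0,0],[0,0,0],[0,0,0]])

```text
time_s: 13.2
eef_pos: [0.5249, 0.0667, 0.2184]
orientation: [3.142, 0.0, 0.006]
contact_force: [-0.1, 0.7, -1.1]
grip_width: 0.0169
grasp_force: 59.2
```

Emit:
apply_moves(gripper=[-1,-1,-1,-1,-1], delta_pos=[[-0.002,0,0],[-0.004,0,0],[-0.006,0,0],[-0.008,0,0],[-0.01,0,0]], turn=[[0,0,0],[0,0,0],[0,0,0],[0,0,0],[0,0,0]])

```text
time_s: 13.7
eef_pos: [0.5149, 0.0666, 0.2188]
orientation: [-3.142, -0.0, 0.006]
contact_force: [-0.2, 0.9, -0.9]
grip_width: 0.0169
grasp_force: 59.2
```

Emit:
apply_moves(gripper=[-1,-1,-1,-1,-1], delta_pos=[[-0.002,0,0],[-0.004,0,0],[-0.005,0,0],[-0.006,0,0],[-0.007,0,0]], turn=[[0,0,0],[0,0,0],[0,0,0],[0,0,0],[0,0,0]])

```text
time_s: 14.2
eef_pos: [0.5086, 0.0665, 0.2191]
orientation: [-3.142, -0.002, 0.006]
contact_force: [4.8, 0.1, -3.2]
grip_width: 0.0172
grasp_force: 58.9
```

Hooked; the pull is about 5 N, which matches the tray's friction.

Emit:
apply_moves(gripper=[-1,-1,-1,-1,-1], delta_pos=[[-0.003,0,0],[-0.007,0,0],[-0.011,0,0],[-0.015,0,0],[-0.018,0,0]], turn=[[0,0,0],[0,0,0],[0,0,0],[0,0,0],[0,0,0]])

```text
time_s: 14.7
eef_pos: [0.4905, 0.0664, 0.2191]
orientation: [3.142, -0.002, 0.006]
contact_force: [5.3, 0.3, -2.7]
grip_width: 0.0166
grasp_force: 58.8
```

Emit:
apply_moves(gripper=[-1,-1,-1,-1,-1], delta_pos=[[-0.005,0,0],[-0.01,0,0],[-0.015,0,0],[-0.02,0,0],[-0.024,0,0]], turn=[[0,0,0],[0,0,0],[0,0,0],[0,0,0],[0,0,0]])

```text
time_s: 15.2
eef_pos: [0.4664, 0.0662, 0.2191]
orientation: [3.142, -0.002, 0.006]
contact_force: [5.0, -0.4, -2.9]
grip_width: 0.0167
grasp_force: 58.8
```

Emit:
apply_moves(gripper=[-1,-1,-1,-1,-1], delta_pos=[[-0.005,0,0],[-0.01,0,0],[-0.015,0,0],[-0.02,0,0],[-0.024,0,0]], turn=[[0,0,0],[0,0,0],[0,0,0],[0,0,0],[0,0,0]])

```text
time_s: 15.7
eef_pos: [0.4424, 0.066, 0.2191]
orientation: [3.142, -0.002, 0.006]
contact_force: [6.6, -0.4, -4.5]
grip_width: 0.0168
grasp_force: 58.8
```

Emit:
apply_moves(gripper=[-1,-1,-1,-1,-1], delta_pos=[[-0.003,0,0],[-0.006,0,0],[-0.008,0,0],[-0.01,0,0],[-0.012,0,0]], turn=[[0,0,0],[0,0,0],[0,0,0],[0,0,0],[0,0,0]])

```text
time_s: 16.2
eef_pos: [0.4305, 0.066, 0.2191]
orientation: [3.141, -0.002, 0.006]
contact_force: [5.3, -0.2, -3.4]
grip_width: 0.0172
grasp_force: 58.8
```

Emit:
apply_moves(gripper=[-1,-1,-1,-1,-1], delta_pos=[[-0.001,0,0],[-0.002,0,0],[-0.003,0,0],[-0.004,0,0],[-0.005,0,0]], turn=[[0,0,0],[0,0,0],[0,0,0],[0,0,0],[0,0,0]])

```text
time_s: 16.7
eef_pos: [0.4255, 0.0659, 0.219]
orientation: [3.141, -0.002, 0.006]
contact_force: [4.5, -0.2, -3.1]
grip_width: 0.0172
grasp_force: 58.9
```

Emit:
apply_moves(gripper=[-1,-1,-1,-1], delta_pos=[[-0.001,0,0],[-0.002,0,0],[-0.003,0,0],[-0.003,0,0]], turn=[[0,0,0],[0,0,0],[0,0,0],[0,0,0]])

```text
time_s: 17.1
eef_pos: [0.4224, 0.0659, 0.219]
orientation: [3.142, -0.001, 0.006]
contact_force: [4.4, -0.8, -3.1]
grip_width: 0.0164
grasp_force: 58.9
```

Emit:
apply_moves(gripper=[-1,-1,-1,-1], delta_pos=[[-0.001,0,0],[-0.002,0,0],[-0.003,0,0],[-0.003,0,0]], turn=[[0,0,0],[0,0,0],[0,0,0],[0,0,0]])

```text
time_s: 17.5
eef_pos: [0.4193, 0.0659, 0.2189]
orientation: [3.142, -0.001, 0.006]
contact_force: [4.5, -0.0, -3.2]
grip_width: 0.0169
grasp_force: 58.9
```

Emit:
apply_moves(gripper=[-1,-1,-1,-1], delta_pos=[[-0.001,0,0],[-0.002,0,0],[-0.002,0,0],[-0.002,0,0]], turn=[[0,0,0],[0,0,0],[0,0,0],[0,0,0]])

```text
time_s: 17.9
eef_pos: [0.4173, 0.0659, 0.2189]
orientation: [3.142, -0.001, 0.006]
contact_force: [5.4, -0.9, -2.9]
grip_width: 0.017
grasp_force: 59.0
```

Emit:
apply_moves(gripper=[-1,-1,-1,-1], delta_pos=[[-0.001,0,0],[-0.002,0,0],[-0.003,0,0],[-0.003,0,0]], turn=[[0,0,0],[0,0,0],[0,0,0],[0,0,0]])

```text
time_s: 18.3
eef_pos: [0.416, 0.0659, 0.22]
orientation: [-3.142, -0.007, 0.006]
contact_force: [16.6, -0.9, -8.9]
grip_width: 0.0171
grasp_force: 58.6
```

The tray is at its stop: force rose to 16.6 N and motion ceased. Now I ease forward into the opening and lift out.

Emit:
apply_moves(gripper=[-1,-1,-1,-1,-1], delta_pos=[[0.003,0,0],[0.006,0,0],[0.008,0,0],[0.01,0,0],[0.01,0,0]], turn=[[0,0,0],[0,0,0],[0,0,0],[0,0,0],[0,0,0]])

```text
time_s: 18.8
eef_pos: [0.424, 0.066, 0.2184]
orientation: [-3.142, 0.001, 0.006]
contact_force: [-0.3, -0.3, -1.3]
grip_width: 0.0171
grasp_force: 59.6
```

Emit:
apply_moves(gripper=[-1,-1,-1,-1,-1], delta_pos=[[0,0,-0.003],[0,0,-0.006],[0,0,-0.009],[0,0,-0.012],[0,0,-0.015]], turn=[[0,0,0],[0,0,0],[0,0,0],[0,0,0],[0,0,0]])

```text
time_s: 19.3
eef_pos: [0.4241, 0.066, 0.2341]
orientation: [-3.142, -0.0, 0.006]
contact_force: [0.4, 0.1, -1.7]
grip_width: 0.0168
grasp_force: 59.6
```

Emit:
apply_moves(gripper=[-1,-1,-1,-1,-1], delta_pos=[[0,0,-0.015],[0,0,-0.03],[0,0,-0.045],[0,0,-0.06],[0,0,-0.07]], turn=[[0,0,0],[0,0,0],[0,0,0],[0,0,0],[0,0,0]])

```text
time_s: 19.8
eef_pos: [0.4243, 0.066, 0.3051]
orientation: [-3.142, -0.001, 0.006]
contact_force: [0.1, 0.1, -1.8]
grip_width: 0.0168
grasp_force: 59.6
```

Run:
```python
from h import *
from bench import telemetry
s=telemetry.state();print(s["eef_pos"],s["orientation"],todelta(s,[.4839,-.336,.305],-.099))
```

```text
[0.42431342 0.06600842 0.3050824 ] [-3.14153577e+00 -1.44601214e-03  6.23698560e-03] ('delta', array([5.710e-02, 4.024e-01, 1.000e-04]), 'turn', array([-0.01, -0.08,  6.03]))
```

Emit:
apply_moves(gripper=[-1,-1,-1,-1,-1], delta_pos=[[0.0,0.04,0],[0.005,0.085,0],[0.01,0.13,0],[0.02,0.175,0],[0.03,0.22,0]], turn=[[0,0,1],[0,0,2],[0,0,3],[0,0,4.5],[0,0,6]])

```text
time_s: 20.3
eef_pos: [0.4554, -0.1556, 0.3038]
orientation: [3.142, -0.0, -0.099]
contact_force: [1.6, 0.6, -1.1]
grip_width: 0.0167
grasp_force: 59.6
```

Run:
```python
from h import *
from bench import telemetry
s=telemetry.state();print(s["eef_pos"],s["orientation"],todelta(s,[.4839,-.336,.305],-.099))
```

```text
[ 0.45536611 -0.15562873  0.30384838] [ 3.14159125e+00 -4.81447657e-04 -9.94678536e-02] ('delta', array([ 0.0463,  0.1766, -0.0011]), 'turn', array([ 0.  , -0.03, -0.03]))
```

Emit:
apply_moves(gripper=[-1,-1,-1,-1,-1], delta_pos=[[0.01,0.045,0],[0.022,0.09,0],[0.034,0.135,0],[0.046,0.177,0],[0.046,0.177,0]], turn=[[0,0,0],[0,0,0],[0,0,0],[0,0,0],[0,0,0]])

```text
time_s: 20.8
eef_pos: [0.4835, -0.3392, 0.303]
orientation: [3.14, 0.0, -0.102]
contact_force: [-0.9, 0.8, -2.0]
grip_width: 0.0171
grasp_force: 59.7
```

Emit:
apply_moves(gripper=[-1,-1], delta_pos=[[0,0,0],[0,0,0]], turn=[[0,0,0],[0,0,0]])

```text
time_s: 21.0
eef_pos: [0.4837, -0.3337, 0.3033]
orientation: [-3.141, 0.001, -0.098]
contact_force: [-0.8, 0.0, -1.3]
grip_width: 0.0168
grasp_force: 59.6
```

Run:
```python
from h import *
from bench import telemetry,optics
s=telemetry.state();print(s["eef_pos"],s["orientation"])
c=optics.camera("wrist");np.savez("pics/w3.npz",**c)
im=cv2.convertScaleAbs(c["image"][:,:,::-1],alpha=3.); cv2.imwrite("pics/w3.png",im)
t=optics.camera("top");np.savez("pics/top2.npz",**t)
```

```text
[ 0.48370991 -0.33374309  0.30330667] [-3.14069393e+00  8.06080130e-04 -9.81945040e-02]
```

View pics/w3.png

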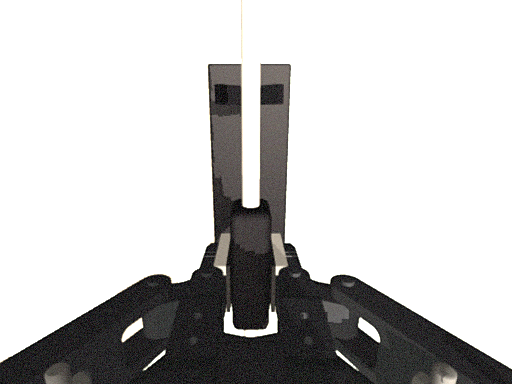

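The rod is over the rest: shank at column 251.5, with the front post spanning columns 215–283 at about row 95, so it is nearly centred.

Run:
```python
from h import *
from bench import telemetry
c=load("w3");s=telemetry.state();R=Ro.from_euler('xyz',s["orientation"])
t=R.inv()
for nm,(u,v,z) in {"postL":(215,95,.08),"postR":(283.5,95,.08),"baseL":(208.5,66,.01),"baseR":(290.5,66,.01),"rodfar":(251.5,20,.143),"rodnear":(251.5,190,.143)}.items():
    P=onplane(c,u,v,z); print(nm,P.round(4),"tool",t.apply(P-s["eef_pos"]).round(4))
print(todelta(s,[.484,-.3345,.2245],-.098))
```

```text
postL [ 0.567  -0.3213  0.08  ] tool [ 0.0815 -0.02    0.2237]
postR [ 0.5628 -0.3635  0.08  ] tool [0.0815 0.0225 0.2237]
baseL [ 0.5942 -0.3113  0.01  ] tool [ 0.1077 -0.0326  0.2937]
baseR [ 0.5875 -0.3785  0.01  ] tool [0.1076 0.035  0.2937]
rodfar [ 0.5892 -0.346   0.143 ] tool [0.106  0.0024 0.1607]
rodnear [ 0.521  -0.3393  0.143 ] tool [0.0375 0.0024 0.1607]
('delta', array([0.0002, 0.0012, 0.0792]), 'turn', array([-0.02,  0.01,  0.04]))
```

Emit:
apply_moves(gripper=[-1,-1,-1,-1,-1], delta_pos=[[0,-0.001,0.02],[0,-0.001,0.04],[0,-0.001,0.06],[0,-0.001,0.07],[0,-0.001,0.07]], turn=[[0,0,0],[0,0,0],[0,0,0],[0,0,0],[0,0,0]])

```text
time_s: 21.6
eef_pos: [0.4834, -0.3322, 0.2322]
orientation: [-3.14, 0.003, -0.097]
contact_force: [-0.0, 0.1, -1.2]
grip_width: 0.0171
grasp_force: 59.7
```

Emit:
apply_moves(gripper=[-1,-1,-1,-1,-1], delta_pos=[[0,0,0.001],[0,0,0.003],[0,0,0.004],[0,0,0.005],[0,0,0.005]], turn=[[0,0,0],[0,0,0],[0,0,0],[0,0,0],[0,0,0]])

```text
time_s: 22.1
eef_pos: [0.484, -0.3335, 0.2289]
orientation: [3.141, -0.0, -0.099]
contact_force: [0.5, -0.1, -1.5]
grip_width: 0.017
grasp_force: 59.7
```

Emit:
apply_moves(gripper=[-1,-1,-1,-1], delta_pos=[[0,0,0.001],[0,0,0.002],[0,0,0.003],[0,0,0.003]], turn=[[0,0,0],[0,0,0],[0,0,0],[0,0,0]])

```text
time_s: 22.5
eef_pos: [0.4841, -0.3335, 0.2261]
orientation: [-3.141, -0.0, -0.098]
contact_force: [-2.5, 2.3, 2.7]
grip_width: 0.0171
grasp_force: 60.4
```

Emit:
apply_moves(gripper=[-1,-1,-1], delta_pos=[[0,0,0.0005],[0,0,0.001],[0,0,0.001]], turn=[[0,0,0],[0,0,0],[0,0,0]])

```text
time_s: 22.8
eef_pos: [0.4841, -0.3334, 0.2259]
orientation: [3.142, -0.0, -0.098]
contact_force: [-4.8, 4.7, 9.7]
grip_width: 0.0172
grasp_force: 61.6
```

Emit:
apply_moves(gripper=[-0.55,-0.5,-0.4,-0.2,0], delta_pos=[[0,0,0],[0,0,0],[0,0,0],[0,0,0],[0,0,0]], turn=[[0,0,0],[0,0,0],[0,0,0],[0,0,0],[0,0,0]])

```text
time_s: 23.3
eef_pos: [0.4839, -0.3335, 0.2246]
orientation: [-3.142, 0.0, -0.098]
contact_force: [0.3, -0.3, 0.8]
grip_width: 0.0426
grasp_force: 0.0
```

Emit:
apply_moves(gripper=[0.3,0.5,0.5,0.5,0.5], delta_pos=[[0,0,0],[0,0,0],[0,0,0],[0,0,-0.02],[0,0,-0.05]], turn=[[0,0,0],[0,0,0],[0,0,0],[0,0,0],[0,0,0]])

```text
time_s: 23.8
eef_pos: [0.483, -0.3327, 0.2727]
orientation: [-3.139, 0.004, -0.098]
contact_force: [0.2, -0.3, 0.6]
grip_width: 0.0639
grasp_force: 0.0
```

Emit:
apply_moves(gripper=[0.5,0.5,0.5,0.5,0.5], delta_pos=[[0,0,-0.04],[0,0,-0.08],[-0.04,0,-0.1],[-0.08,0,-0.1],[-0.12,0,-0.1]], turn=[[0,0,0],[0,0,0],[0,0,0],[0,0,0],[0,0,0]])

```text
time_s: 24.3
eef_pos: [0.3636, -0.3215, 0.3759]
orientation: [3.14, -0.002, -0.098]
contact_force: [-1.0, -0.1, 0.3]
grip_width: 0.0639
grasp_force: 0.0
```

Run:
```python
from h import *
from bench import optics
ims=[]
for n,(u,v,w,h) in (("top",(160,95,270,200)),("scene",(90,160,270,160))):
    c=optics.camera(n);np.savez(f"pics/{n}3.npz",**c)
    ims.append(cv2.resize(c["image"][v:v+h,u:u+w,::-1],(w*8//5,h*8//5),interpolation=cv2.INTER_CUBIC))
cv2.imwrite("pics/m3.png",cv2.convertScaleAbs(np.vstack(ims),alpha=1.8))
```

```text
(no output)
```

View pics/m3.png

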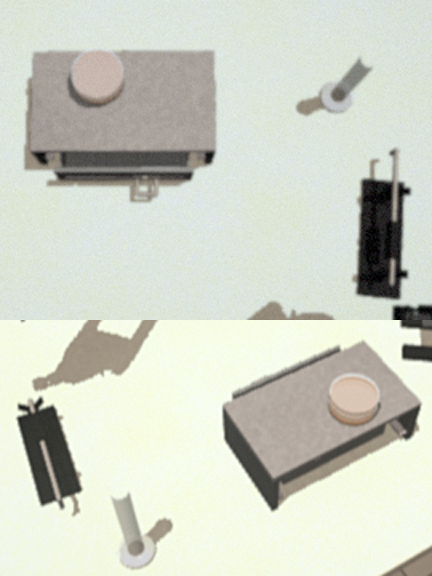

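The final views show the tray drawn out, with its loop at about px (145,187) in the mosaic. The rod lies in both notches of its rest, and the dishes and cylinder have not moved.

Run:
```python
from h import *
t=load("top3")
print("panel top front edge",onplane(t,240,95+178/1.6,.085))
from bench import ticket
print(ticket.finish_job())
```

```text
panel top front edge [0.57748854 0.09542273 0.085     ]
the job is handed in; nothing more can be done
None
```

I found the loop by feel and drew the tray out to its stop (peak pull about 17 N). I then unhooked the rod, laid it back on its rest and handed the job in at about 24 s.

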